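Put the remote in its charging case and close the sliding door

TASK

Lay the small remote control, keys up, in the dock inside the charging case so that it sits fully down, and let go of it. Then slide the case's glass door gently shut until it meets the rubber closing strip of the frame, and press it home against the strip for about a second, with roughly the force of a one-kilo weight, never twice that. Leave the door touching the strip, the remote in its dock, and everything else on the console undisturbed.

Things in the scene. Friction and masses are not known exactly. Their poses are not given: they have to be found in the camera images.
- remote: the small remote control: a grey bar 130 (x) x 38 (y) x 22 (z) mm, black keys on top, about 0.11 kg, lying flat, keys up, on the console. Origin: centre of its underside; x along its length (either way round fits the dock), z out of the key side. The longer grey remote is a bystander; either may lie on either side
- case: the charging case, fixed to the console: a low wooden box 200 (x) x 360 (y) mm. Origin: centre of its underside; its door closes towards +y. The -y half is a closed deck, the +y half a well open at the top (inside: x -88 to 88, y 6 to 168 mm from the origin, floor at z 6 mm) with the dock in it. Side rails along y reach z 64 mm
- dock (a point): on the case at (0, 80, 24) mm from its origin, axes as the case's: here the centre of the seated remote's underside lies, its length along the case's x. The dock is two black cups for the remote's ends: pocket 136 x 44 mm (3 mm clearance all round), floor z 24, walls up to z 38 mm. Between the cups, x -39 to 39 mm, the fingers have room down to the well's floor
- door (a joint): the door's place along its track (the case's y), in m, falling as it closes. It starts open, at 0.145 to 0.168, and meets the rubber strip at 0.006 to 0.028, depending on the strip's unknown setting: find it by feel. The door stays where it is left; 3 N moves it slowly, quicker motion takes a little more (8 N per m/s). It clears a seated remote by 8 mm but strikes one that is not fully down
- pull (a point): middle of the top edge of the door's pull, an upright dark steel bar across the middle of the door: 90 mm long along the case's x, 12 mm thick along y, standing 26 mm above the door's top face (its top edge is 88 mm above the console). Axes as the case's. The door is pushed shut by this bar towards the case's +y
- long_remote: the longer grey remote, 190 x 52 x 22 mm, lying on the console beside or across from the small one; a bystander. Origin: centre of its underside
- disc_stack: a stack of four disc cases, 135 x 172 x 56 mm; a bystander, origin at the centre of its underside
- disc_case: a single disc case lying flat, 135 x 172 x 14 mm; a bystander, origin as above
- can: a drinks can, 66 mm across, 115 mm high; a bystander, origin as above
- bowl: a white bowl, 150 mm across, 60 mm high; a bystander, origin as above
- mug: a blue mug, 80 mm across, 90 mm high; a bystander, origin as above
- glasses_case: a grey spectacle case, 150 x 60 x 40 mm; a bystander, origin as above
- panel (a point): middle of the door's top face (axes as the case's). The door is a flat frosted-glass panel in an aluminium frame, 174 x 174 x 8 mm, lying level on top of the case: underside 54, top 62 mm above the console
- frame: closing end of the case's frame: an aluminium post, 12 mm thick, 70 mm high, across the case's +y end. Origin: middle of its underside, 174 mm from the case's origin in y; axes as the case's. It carries the black rubber closing strip (150 mm long, 10 mm thick along y, 54 to 68 mm above the console), clamped ahead of the post at an unknown setting; the door's leading edge meets it; it is firm and gives well under 1 mm
Not all that is in view belongs to the job. Leave any red look-alike of the remote alone.

How it is judged:
By the outcome, as a careful person would: the job done as asked, in the order asked, and still so for the second after the job is handed in, with the robot touching nothing.
It also fails if it takes over 69 s, if anything falls off the work surface, if the arm or the gripper's body presses on something with over 40 N, if the wrist force passes 120 N, or if a joint passes its speed limit or range.

ROBOT

A 6-joint arm with a two-finger parallel gripper is mounted at the origin on the work surface. World frame = base frame: x ahead of the robot, y to its left, z up, the work surface at z = 0. Lengths are in m, angles in rad, forces in N, time in s.
With the tool pointing down it reaches from about 0.3 to 0.85 m from the base axis. Payload 5.4 kg.
Tool frame: the origin (TCP) lies on the centre line of the jaws, within the pads' length; the fingertips stand 11 mm ahead of it and the grasp point (between the pads) lies 8 mm behind it; z points along the fingers, y is the line along which they close (so a half turn about z gives the same grasp; the last joint's range is limited). The gripper opens to 85 mm and grips with 20 to 120 N. Pads are 22 mm wide; open, the fingers measure 114 mm over their backs; the gripper's body (76 mm by 85 mm) begins 54 mm behind the grasp point. The pads swing forward as they close: fully open they stand 13 mm farther back than shut.
Start: joints at [1.016, 0.158, 1.597, -0, 1.386, -0.21], TCP at [0.194, 0.541, 0.242] pointing down, gripper open.
Joint ranges: [-2.91, 2.91], [-0.94, 2.29], [0.18, 2.7], [-1.29, 4.43], [0.17, 2.64], [-3, 3]. Speed limits (rad/s): [2.57, 2.57, 3.14, 3.14, 3.14, 3.14].

INTERFACE

Orientations are given as a 3x3 rotation matrix whose columns are the frame's x, y, z axes.
In Python, from rig import env gives the robot as it stands. The module is installed in compiled form; this text tells all that it offers.
- The arm moves only by the tool step_arm, never from a script. Its argument "motion" is text: rows parted by semicolons, each of 7 numbers parted by spaces: the shift along the tool's x, y, z scaled (see below), then the turn, a rotation vector about the tool's x, y, z scaled (see below), then the opening, from 0 (shut) to 1 (fully open). In form: tx ty tz wx wy wz jaw; .... A call has 1 to 12 rows; each row is the pose to reach, as a shift and turn from the pose commanded when the call began, along the tool's axes at that moment; what a row does not reach only later rows make up. The controller multiplies each number of a shift by 0.4 m and each number of a turn by 30 degrees. A row lasts 1/10 s, in which the tool goes at most 50 mm and 8.59 degrees, less where a joint would pass 70% of its speed; a pose out of reach is approached as far as the arm can. A call with a number of a shift or a turn outside -1 to 1 is refused whole. A call with a gripper value outside its range is refused whole. The fingers move at their own pace and stop on an object; "squeeze" is the grip in N (left out, the last holds). Time passes only in rows, so rows that repeat a pose let the fingers close. It gives the time, the measured TCP pose, the force, the opening and the grip force at its end, in the units of the state.
- env.get_obs(): the state, without advancing time (a new reading comes with each control period).
- env.grab_frame(name): name is "scene" or "top" or "wrist"; returns the picture (400x640x3 uint8, blue, green, red); there is no depth.
- env.get_calibration(name): a dict with "K" (3x3 intrinsics, pixels), "pose" (4x4, takes a point from camera to world coordinates); the wrist camera has in their place "mount" (4x4, takes a point from camera to tool coordinates, whose origin is the TCP and whose axes are the flange's). Camera axes: x right, y up, looking along -z (the intrinsics and any distortion apply to the point x, -y, -z); pixel columns grow to the right and rows downward; lengths in m; the calibration is good to about 2 mm. A picture is of the moment at which its call begins: read the wrist's pose just before it. get_calibration takes no time and is no camera call.
- env.job_done(): hands the job in; it is judged then, once.
Trained networks look in the newest picture that a camera, given by its name, has taken for a name from the list of things; names that differ only in an ending like _2 or _b are one class to them, and where a whole thing is asked for, a point or a joint stands for the part that bears it (a point fixed in the world has none). Each returns a list of dicts, best first, with "score" (0 to 1); they miss things now and then, are a little off and sometimes report something else, mostly with a low value. They report only what shows in the picture. A call takes as long as a camera call. They do not tell look-alikes from the thing itself.
- env.cut_out(target, camera): "pixels" (400x640 bool, what is visible of it) and "uv" ([column, row] in pixels, amid what is visible of it).
- env.mark_of(target, camera): "uv" ([column, row] in pixels: a listed point, or the origin of a listed thing).
The state is a dict: "time_s": time; "joint_pos": joint angles; "joint_vel": joint speeds; "joint_efforts": joint torques, N m; "tool_pos": TCP position; "ee_rot": TCP orientation; "force": force on the tool from outside, world axes, zero at the start; "ft_torque": the same for the moment, N m; "width": opening from 0.0 (shut) to 1.0 (fully open); "finger_force": force on a finger pad.
Only numpy, scipy, OpenCV 4.12 (cv2) and the standard library are available. Lean on these libraries where they do the work, as an engineer would, in place of code of your own. Each camera call takes 0.05 s, during which the arm holds its last target. There are 200 camera calls.

## Working session

There is one attempt and no reset: what is moved stays moved. The work goes in short steps, Python scripts to look and compute and a tool call to move; the robot and the scene stay as the last step left them, time stands still between calls to the robot, and variables do not carry over. Pictures are saved under pics/ and viewed, at most 13 in all, crops included, and the job is handed in when it is done.

Besides the shell and the picture viewer there is one more tool, called as name(argument=value, ...), one argument or row to a line, values as JSON. step_arm: Moves the arm, as the interface text tells. Shifts and turns lie within -1 to 1; 1 stands for 0.4 m of shift or 30 degrees of turn. Its arguments: {"type":"object","properties":{"motion":{"type":"string"},"squeeze":{"type":"number"}},"required":["motion"]}

```bash
mkdir -p pics
cat > h.py <<'E'
import numpy as np, cv2
from rig import env
def cal(cam):
    c=env.get_calibration(cam); K=np.array(c["K"])
    if "pose" in c: return K,np.array(c["pose"]),c
    o=env.get_obs(); T=np.eye(4); T[:3,:3]=o["ee_rot"]; T[:3,3]=o["tool_pos"]
    return K,T@np.array(c["mount"]),c
def ray(uv,K,P,z):
    uv=np.array(uv,float)
    d=np.array([(uv[0]-K[0,2])/K[0,0],-(uv[1]-K[1,2])/K[1,1],-1.])
    d=P[:3,:3]@d; o=P[:3,3]
    return o+d*(z-o[2])/d[2]
def proj(p,K,P):
    q=np.linalg.inv(P)@np.append(p,1); return np.array([K[0,0]*q[0]/-q[2]+K[0,2],K[1,1]*-q[1]/-q[2]+K[1,2]])
def boxat(pix,K,P,z):
    c=max(cv2.findContours(pix.astype(np.uint8),0,2)[0],key=cv2.contourArea)[:,0]
    w=np.array([ray(u,K,P,z)[:2] for u in c])*1000
    (cx,cy),(a,b),t=cv2.minAreaRect(w.astype(np.float32))
    if a<b: a,b,t=b,a,t+90
    return np.round([cx,cy,a,b,(t+90)%180-90],1)
E
cat > a.py <<'E'
from h import *
np.set_printoptions(suppress=True,precision=3)
for cam in ["top","scene"]:
    im=env.grab_frame(cam); cv2.imwrite(f"pics/{cam}0.png",im)
    K,P,c=cal(cam); print(cam,[k for k in c],P[:3,3])
    for t,z in [("remote",.011),("long_remote",.011),("case",.06),("panel",.062)]:
        for r in env.cut_out(t,cam)[:3]: print(t,round(r["score"],2),np.round(r["uv"]),boxat(r["pixels"],K,P,z))
    for t,z in [("remote",0),("case",0),("dock",.024),("pull",.088),("panel",.062),("frame",0)]:
        for r in env.mark_of(t,cam)[:3]: print("mark",t,round(r["score"],2),np.round(r["uv"]),ray(r["uv"],K,P,z))
print({k:c[k] for k in c}); print(env.get_obs())
E
python3 a.py
```

```text
top ['K', 'pose'] [ 0.246 -0.028  1.333]
remote 0.7 [267. 225.] [415.3 136.8 126.8  37.6   2.2]
remote 0.57 [238. 264.] [292.5 237.5 129.6  44.   -9.4]
long_remote 0.58 [342. 228.] [ 410.2 -127.8  191.6   53.8  -10.6]
case 0.84 [321. 165.] [625.8 -28.  349.2 213.5 -79.7]
case 0.55 [174. 203.] [477.8 432.9 173.3 131.1  71. ]
panel 0.7 [334. 158.] [643.  -90.3 177.3 176.6  10.5]
panel 0.26 [426. 257.] [ 313.1 -392.3  147.8  145.2   -1.9]
mark remote 0.68 [233. 264.] [0.289 0.247 0.   ]
mark remote 0.65 [269. 225.] [0.423 0.129 0.   ]
mark case 0.71 [315. 165.] [ 0.636 -0.027 -0.   ]
mark case 0.59 [193. 250.] [0.333 0.383 0.   ]
mark dock 0.97 [288. 170.] [0.61  0.068 0.024]
mark pull 0.75 [334. 156.] [ 0.644 -0.088  0.088]
mark panel 0.71 [333. 156.] [ 0.651 -0.086  0.062]
mark frame 0.64 [264. 175.] [0.597 0.154 0.   ]
mark frame 0.31 [316. 168.] [ 0.626 -0.029  0.   ]
scene ['K', 'pose'] [ 1.535 -0.673  1.23 ]
remote 0.79 [361. 162.] [290.8 234.7 148.2  48.4 -12.1]
remote 0.52 [354. 190.] [400.8 133.3 116.   48.4   0.5]
long_remote 0.81 [292. 222.] [ 409.3 -130.8  206.8   54.8  -10.
[... 720 characters left out ...]
 'pose': array([[ 0.524, -0.575,  0.628,  1.535],
       [ 0.852,  0.361, -0.379, -0.673],
       [-0.009,  0.734,  0.679,  1.23 ],
       [ 0.   ,  0.   ,  0.   ,  1.   ]])}
{'time_s': 1.1, 'joint_pos': array([ 1.016,  0.158,  1.597,  0.   ,  1.386, -0.21 ]), 'joint_vel': array([ 0.   , -0.002,  0.001,  0.   ,  0.001,  0.001]), 'joint_efforts': array([  0.   , -39.602, -33.17 ,  -0.   ,   0.001,  -0.   ]), 'tool_pos': array([0.194, 0.541, 0.242]), 'ee_rot': array([[-0.941,  0.338, -0.   ],
       [ 0.338,  0.941,  0.   ],
       [ 0.   ,  0.   , -1.   ]]), 'force': array([ 0.207,  0.172, -0.034]), 'ft_torque': array([ 0.032,  0.027, -0.013]), 'finger_force': 0.0, 'width': 1.002842638787343}
```

```bash
python3 -c "
import cv2
im=cv2.imread('pics/top0.png')
cv2.imwrite('pics/crop0.png',cv2.resize(im[115:315,150:416],None,fx=3,fy=3,interpolation=cv2.INTER_CUBIC))"
```

```text
(no output)
```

View pics/crop0.png

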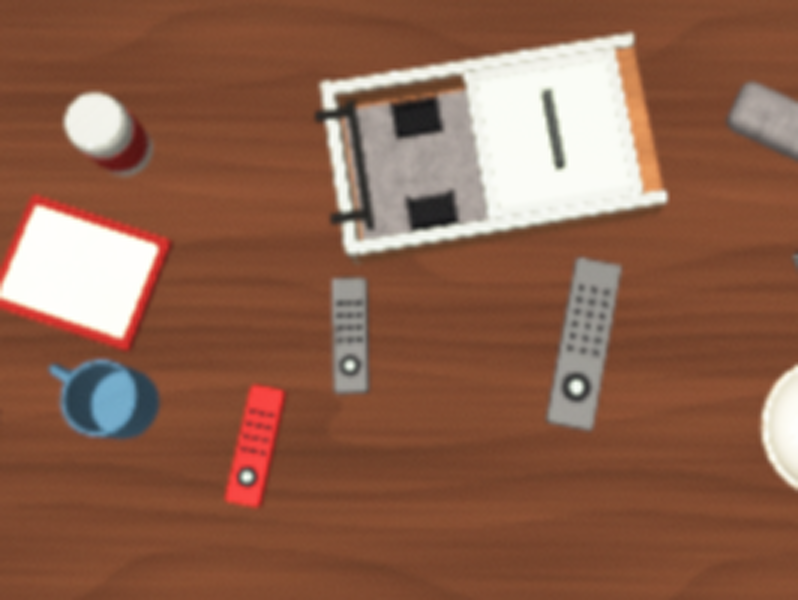

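View pics/scene0.png

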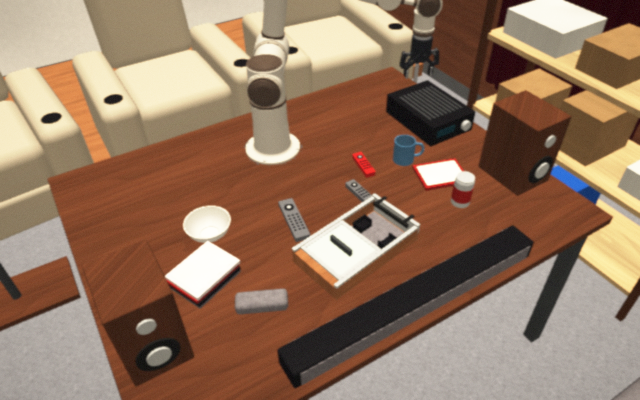

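Candidates: (238,264) is the red look-alike, (342,228) is the long grey one, and (267,225) is the small grey one. The crop confirms (267,225): grey, measured 127x38 mm. The door and pull are at (334,157), and the case closes towards the left (+y). I'll move above the remote.

```bash
cat >> h.py <<'E'
def go(p,yaw):
    """print scaled row to reach p (m) tool down with tool x at yaw deg"""
    from scipy.spatial.transform import Rotation as R
    o=env.get_obs(); M=np.array(o["ee_rot"]); a=np.radians(yaw)
    T=np.array([[np.cos(a),np.sin(a),0],[np.sin(a),-np.cos(a),0],[0,0,-1]])
    print("GO",np.round(M.T@(np.array(p)-o["tool_pos"])/.4,4),np.round(R.from_matrix(M.T@T).as_rotvec(degrees=True)/30,4))
E
python3 -c "
from h import *
print(env.get_calibration('wrist'))
go([.415,.137,.2],182.2)"
```

```text
{'K': array([[302.20881336,   0.        , 321.41388009],
       [  0.        , 302.20881336, 201.4637103 ],
       [  0.        ,   0.        ,   1.        ]]), 'mount': array([[ 2.29297380e-04,  9.61397844e-01,  2.75162013e-01,
         6.90294556e-02],
       [ 9.99999791e-01, -3.86849186e-04,  5.18307884e-04,
         7.57416435e-04],
       [ 6.04746283e-04,  2.75161837e-01, -9.61397731e-01,
        -1.31229668e-01],
       [ 0.00000000e+00,  0.00000000e+00,  0.00000000e+00,
         1.00000000e+00]])}
GO [-0.8606 -0.7644  0.1058] [ 0.     -0.     -0.7319]
```

step_arm(
  motion="-0.86 -0.764 0.105 0 0 -0.732 0.7;-0.86 -0.764 0.105 0 0 -0.732 0.7;-0.86 -0.764 0.105 0 0 -0.732 0.7;-0.86 -0.764 0.105 0 0 -0.732 0.7;-0.86 -0.764 0.105 0 0 -0.732 0.7;-0.86 -0.764 0.105 0 0 -0.732 0.7;-0.86 -0.764 0.105 0 0 -0.732 0.7;-0.86 -0.764 0.105 0 0 -0.732 0.7;-0.86 -0.764 0.105 0 0 -0.732 0.7;-0.86 -0.764 0.105 0 0 -0.732 0.7;-0.86 -0.764 0.105 0 0 -0.732 0.7;-0.86 -0.764 0.105 0 0 -0.732 0.7",
  squeeze=30,
)

```text
time_s: 2.3
tool_pos: [0.4147, 0.1374, 0.2003]
ee_rot: [[-0.999, -0.038, -0.0], [-0.038, 0.999, 0.0], [0.0, 0.001, -1.0]]
force: [-0.1, 0.6, -0.7]
width: 0.698
finger_force: 0.0
```

```bash
cat > b.py <<'E'
from h import *
import sys
np.set_printoptions(suppress=True,precision=4)
K,P,c=cal("wrist"); o=env.get_obs(); print(o["time_s"],o["tool_pos"],o["ee_rot"][:,0],o["force"])
im=env.grab_frame("wrist"); cv2.imwrite(f"pics/{sys.argv[1]}.png",im)
for a in sys.argv[2:]:
    t,z=a.split(":"); z=float(z)
    for r in env.cut_out(t,"wrist")[:2]: print("cut",t,round(r["score"],2),np.round(r["uv"]),boxat(r["pixels"],K,P,z))
    for r in env.mark_of(t,"wrist")[:2]: print("mark",t,round(r["score"],2),np.round(r["uv"]),ray(r["uv"],K,P,z))
E
python3 b.py w1 remote:0.018; python3 -c "
from h import *
go([.415,.137,.012],182.2)"
```

```text
2.3 [0.4147 0.1374 0.2003] [-0.9993 -0.0376  0.0002] [-0.1136  0.5987 -0.718 ]
cut remote 0.93 [317. 177.] [416.7 135.4 132.2  40.1   3. ]
cut remote 0.62 [429.  66.] [296.7 234.  120.7  42.3 -10. ]
mark remote 0.66 [316. 179.] [0.4113 0.1317 0.018 ]
mark remote 0.59 [424.  68.] [0.2989 0.2319 0.018 ]
GO [-0.0015 -0.0035  0.471 ] [0.0005 0.0001 0.0037]
```

View pics/w1.png

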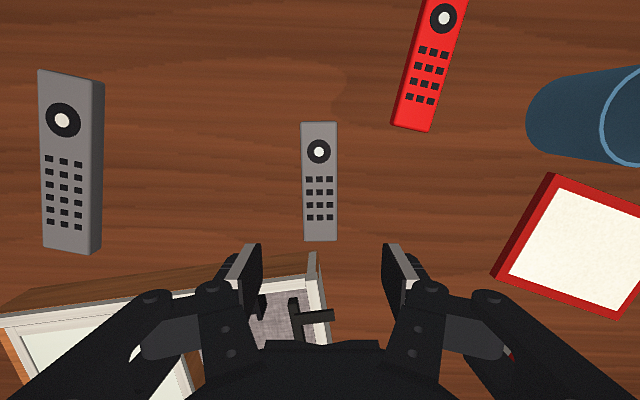

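The small grey remote is at (318,180) and lined up with the jaws. I'll descend and grip it.

step_arm(
  motion="-0.003 -0.005 0.1 0 0 0 0.7;-0.003 -0.005 0.2 0 0 0 0.7;-0.003 -0.005 0.3 0 0 0 0.7;-0.003 -0.005 0.38 0 0 0 0.7;-0.003 -0.005 0.43 0 0 0 0.7;-0.003 -0.005 0.46 0 0 0 0.7;-0.003 -0.005 0.468 0 0 0 0.7;-0.003 -0.005 0.468 0 0 0 0.4;-0.003 -0.005 0.468 0 0 0 0.3;-0.003 -0.005 0.468 0 0 0 0.3;-0.003 -0.005 0.468 0 0 0 0.3;-0.003 -0.005 0.468 0 0 0 0.3",
  squeeze=35,
)

```text
time_s: 3.65
tool_pos: [0.4173, 0.1355, 0.0143]
ee_rot: [[-0.999, -0.038, 0.002], [-0.038, 0.999, 0.0], [-0.002, 0.0, -1.0]]
force: [-1.1, 0.7, 6.0]
width: 0.432
finger_force: 37.3
```

step_arm(
  motion="0 0 0 0 0 0 0.3;0 0 0 0 0 0 0.3",
)

```text
time_s: 3.85
tool_pos: [0.4173, 0.1354, 0.0143]
ee_rot: [[-0.999, -0.038, 0.002], [-0.038, 0.999, 0.0], [-0.002, 0.0, -1.0]]
force: [-1.5, 1.0, 6.3]
width: 0.438
finger_force: 37.3
```

step_arm(
  motion="0 0 -0.05 0 0 0 0.3;0 0 -0.15 0 0 0 0.3;0 0 -0.27 0 0 0 0.3;0 0 -0.38 0 0 -0.05 0.3;-0.1 0.03 -0.48 0 0 -0.15 0.3;-0.2 0.06 -0.55 0 0 -0.27 0.3;-0.3 0.1 -0.59 0 0 -0.27 0.3;-0.4 0.14 -0.59 0 0 -0.27 0.3;-0.46 0.145 -0.59 0 0 -0.27 0.3;-0.46 0.145 -0.59 0 0 -0.27 0.3;-0.46 0.145 -0.59 0 0 -0.27 0.3",
)

```text
time_s: 4.95
tool_pos: [0.5971, 0.2001, 0.2482]
ee_rot: [[-0.984, -0.179, -0.002], [-0.179, 0.984, -0.0], [0.002, 0.0, -1.0]]
force: [-0.9, 0.4, -1.7]
width: 0.436
finger_force: 36.4
```

```bash
python3 b.py w2 remote:0.25 case:0 dock:0.024 pull:0.088 panel:0.062 frame:0
```

```text
4.95 [0.5971 0.2001 0.2482] [-0.9839 -0.1788  0.0021] [-0.9054  0.4355 -1.6885]
cut remote 0.55 [321. 224.] [586.5 198.4 110.5  39.3  10.5]
mark remote 0.91 [319. 248.] [0.5883 0.1976 0.25  ]
cut case 0.59 [126. 168.] [648.7 -52.4 374.3 241.8 -79.7]
mark case 0.67 [142. 168.] [ 0.6328 -0.0244  0.    ]
cut dock 0.93 [126. 169.] [640.9 -37.  350.3 224.  -79.7]
mark dock 0.65 [197. 172.] [0.6198 0.0538 0.024 ]
cut pull 0.81 [ 63. 174.] [632.6 -59.9 160.3 152.2  10.3]
mark pull 0.55 [ 22. 182.] [ 0.6447 -0.0916  0.088 ]
cut panel 0.96 [ 62. 178.] [642.4 -81.8 175.6 166.3  10.4]
cut panel 0.32 [505. 250.] [639.3 417.7 149.7  72.8  67.5]
mark panel 0.72 [ 44. 175.] [ 0.6425 -0.0926  0.062 ]
cut frame 0.76 [265. 150.] [599.5 130.3 210.6  53.9   9.7]
mark frame 0.75 [280. 164.] [0.5964 0.1465 0.    ]
```

View pics/w2.png

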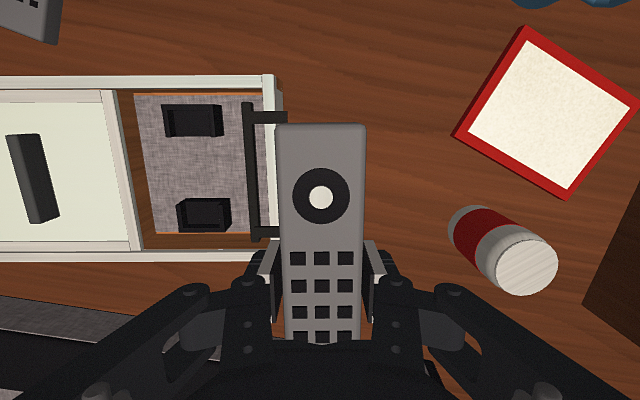

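Held remote's near end is at (320,124). The cups are at about (192,120) and (205,214), the leading door edge at x≈125, and the strip at x≈250. I'll enlarge the dock.

Run:
```python
from h import *
im=cv2.imread('pics/w2.png')
c=cv2.resize(im[70:270,110:290],None,fx=4,fy=4,interpolation=cv2.INTER_CUBIC)
c=cv2.convertScaleAbs(c,alpha=2.0,beta=0)[:, :]
cv2.imwrite('pics/w2c.png',cv2.resize(c,(540,600)))
K,P,_=cal("wrist"); o=env.get_obs()
for r in (122,124,126):
    w=ray((320,r),K,P,o["tool_pos"][2]+.0077); print("end in tool",np.array(o["ee_rot"]).T@(w-o["tool_pos"]))
```

```text
end in tool [ 0.06610526 -0.0003058  -0.0077045 ]
end in tool [ 0.06533895 -0.00030661 -0.00770445]
end in tool [ 0.06456992 -0.00030742 -0.0077044 ]
```

View pics/w2c.png

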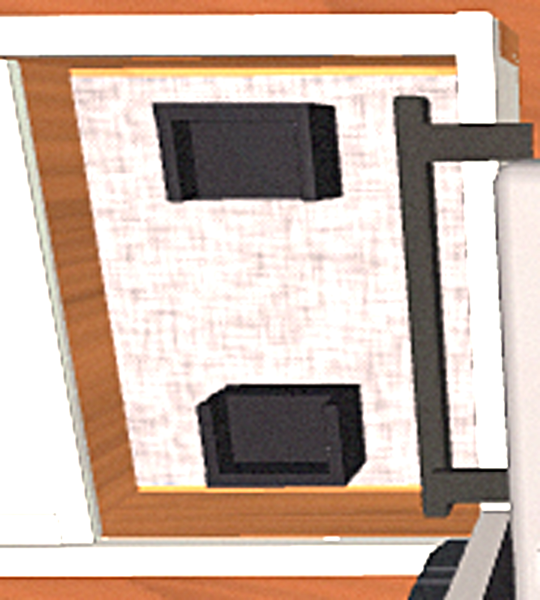

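Run:
```python
from h import *
np.set_printoptions(suppress=True,precision=1)
K,P,_=cal("wrist"); a=np.radians(10.35)
ex=np.array([np.cos(a),np.sin(a)]); ey=np.array([-np.sin(a),np.cos(a)]); D=np.array([.619,.054])
def f(n,x,y,z):
    w=ray((110+x/3,70+y/3),K,P,z)[:2]-D; print(n,np.array([w@ex,w@ey])*1000)
f("upper rail outer (-100)",100,17,.064); f("upper rail inner(-88)",100,57,.064)
f("upper rail outer (-100)",400,14,.064); f("upper rail inner(-88)",400,57,.064)
f("lower rail inner(88)",100,547,.064); f("lower rail outer(100)",100,577,.064)
f("lower rail inner(88)",300,543,.064); f("lower rail outer(100)",300,575,.064)
f("strip end",412,97,.068); f("strip end",437,515,.068)
f("strip faceL",395,97,.068); f("strip faceL",422,515,.068)
f("door edge L",15,60,.062); f("door edge R",97,540,.062)
f("post inner(+88)",457,75,.07);f("post outer(+100)",492,15,.07)
f("cupU TL",155,103,.038);f("cupU rim R",307,103,.038);f("cupU in L",170,195,.038)
f("cupU inner floor L far",190,120,.024)
f("cupL TL",230,385,.038);f("cupL TR",360,385,.038);f("cupL BR",330,470,.038);f("cupL BL",207,487,.038)
f("well floor edge near y=6",72,72,.006);f("well floor y=6 ",138,490,.006)
```

```text
upper rail outer (-100) [-100.4  -25.4]
upper rail inner(-88) [-88.2 -27.4]
upper rail outer (-100) [-101.2   72. ]
upper rail inner(-88) [-88.1  71.1]
lower rail inner(88) [ 87.5 -56. ]
lower rail outer(100) [100.1 -58. ]
lower rail inner(88) [85.9 20.5]
lower rail outer(100) [99.3 19.1]
strip end [-75.5  75.1]
strip end [72.6 74.3]
strip faceL [-75.5  69.5]
strip faceL [72.6 68.8]
door edge L [-87.4 -56.8]
door edge R [ 85.5 -58. ]
post inner(+88) [-82.2  90.6]
post outer(+100) [-100.2  102.7]
cupU TL [-74.7 -24.6]
cupU rim R [-74.6  30.2]
cupU in L [-42.3 -23.7]
cupU inner floor L far [-69.  -19.3]
cupL TL [ 30.6 -10.5]
cupL TR [30.6 40.4]
cupL BR [66.1 25.4]
cupL BL [ 73.4 -25.1]
well floor edge near y=6 [-87.3 -71.4]
well floor y=6  [ 87.6 -72.1]
```

step_arm(
  motion="0.003 -0.1 0 0 0 0 0.3;0.006 -0.2 0.08 0 0 0 0.3;0.01 -0.28 0.18 0 0 0 0.3;0.0127 -0.34 0.26 0 0 0 0.3;0.0127 -0.363 0.32 0 0 0 0.3;0.0127 -0.363 0.32 0 0 0 0.3;0.0127 -0.363 0.32 0 0 0 0.3",
)

```text
time_s: 6.3
tool_pos: [0.6189, 0.0569, 0.1216]
ee_rot: [[-0.984, -0.179, -0.0], [-0.179, 0.984, 0.0], [-0.0, 0.0, -1.0]]
force: [0.6, -0.4, -0.1]
width: 0.44
finger_force: 36.4
```

```bash
python3 b.py w3 ; python3 -c "
from h import *
go([.6181,.0564,.052],190.3)"
```

```text
6.3 [0.6189 0.0569 0.1216] [-0.9839 -0.1787 -0.0001] [ 0.6242 -0.3788 -0.1339]
GO [ 0.0049 -0.0011  0.1772] [-0.0008  0.005   0.0012]
```

View pics/w3.png

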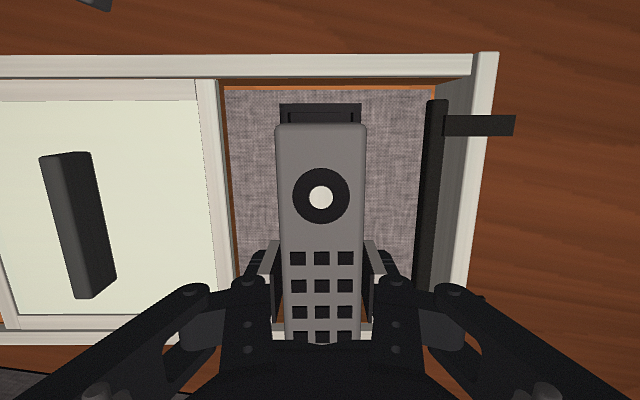

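The near cup's rim is centred at col 320.5, in line with the held remote (cols 275-366). The tool needs about +2 mm along its x. Descending.

step_arm(
  motion="0.0055 0 0 0 0 0 0.3;0.0055 0 0.05 0 0 0 0.3;0.0055 0 0.1 0 0 0 0.3;0.0055 0 0.14 0 0 0 0.3;0.0055 0 0.16 0 0 0 0.3;0.0055 0 0.17 0 0 0 0.3;0.0055 0 0.18 0 0 0 0.3;0.0055 0 0.187 0 0 0 0.3;0.0055 0 0.187 0 0 0 0.3",
)

```text
time_s: 7.25
tool_pos: [0.6167, 0.0561, 0.0465]
ee_rot: [[-0.984, -0.179, 0.0], [-0.179, 0.984, -0.0], [-0.0, -0.0, -1.0]]
force: [-0.5, 0.2, -1.5]
width: 0.436
finger_force: 36.4
```

step_arm(
  motion="0 0 0.006 0 0 0 0.3;0 0 0.012 0 0 0 0.3;0 0 0.017 0 0 0 0.3;0 0 0.02 0 0 0 0.3;0 0 0.02 0 0 0 0.3;0 0 0.02 0 0 0 0.3",
)

```text
time_s: 7.85
tool_pos: [0.6166, 0.0562, 0.0383]
ee_rot: [[-0.984, -0.179, 0.0], [-0.179, 0.984, -0.0], [-0.0, -0.0, -1.0]]
force: [-0.5, 0.1, -0.4]
width: 0.433
finger_force: 36.5
```

step_arm(
  motion="0 0 0.002 0 0 0 0.3;0 0 0.003 0 0 0 0.3;0 0 0.004 0 0 0 0.3;0 0 0.004 0 0 0 0.3",
)

```text
time_s: 8.25
tool_pos: [0.6167, 0.0561, 0.0383]
ee_rot: [[-0.984, -0.179, -0.0], [-0.179, 0.984, -0.0], [0.0, -0.0, -1.0]]
force: [-6.6, -0.3, 9.8]
width: 0.433
finger_force: 37.8
```

Contact at exactly the expected seated height (0.0383), with 10 N upward. I'll release part way and rise.

step_arm(
  motion="0 0 0 0 0 0 0.5;0 0 0 0 0 0 0.6;0 0 0 0 0 0 0.62;0 0 0 0 0 0 0.62;0 0 -0.02 0 0 0 0.62;0 0 -0.05 0 0 0 0.62;0 0 -0.1 0 0 0 0.62;0 0 -0.2 0 0 0 0.62;0 0 -0.3 0 0 0 0.62;0 0 -0.4 0 0 0 0.62;0 0 -0.4 0 0 0 0.62;0 0 -0.4 0 0 0 0.62",
)

```text
time_s: 9.45
tool_pos: [0.6176, 0.0561, 0.1992]
ee_rot: [[-0.984, -0.179, 0.004], [-0.179, 0.984, -0.0], [-0.004, -0.001, -1.0]]
force: [-0.6, -0.1, -0.4]
width: 0.618
finger_force: 0.0
```

```bash
python3 b.py w4 remote:0.046 dock:0.024 pull:0.088 panel:0.062
```

```text
9.45 [0.6176 0.0561 0.1992] [-0.9838 -0.179  -0.0041] [-0.5888 -0.0603 -0.3886]
cut remote 0.86 [321. 182.] [615.2  56.  128.8  39.   11.4]
mark remote 0.69 [322. 181.] [0.6106 0.0549 0.046 ]
cut dock 0.64 [204. 170.] [644.  -39.6 398.6 229.2 -79.5]
cut dock 0.47 [156. 176.] [ 656.9 -108.5  201.7  200.4  -79.7]
mark dock 0.74 [142. 203.] [ 0.6726 -0.1266  0.024 ]
cut pull 0.97 [154. 178.] [634.4 -76.7 159.2 158.4 -79.3]
mark pull 0.93 [140. 202.] [ 0.6459 -0.0928  0.088 ]
cut panel 0.67 [159. 178.] [643.3 -89.8 175.1 173.6 -79.6]
mark panel 0.7 [157. 191.] [ 0.6432 -0.0924  0.062 ]
```

View pics/w4.png

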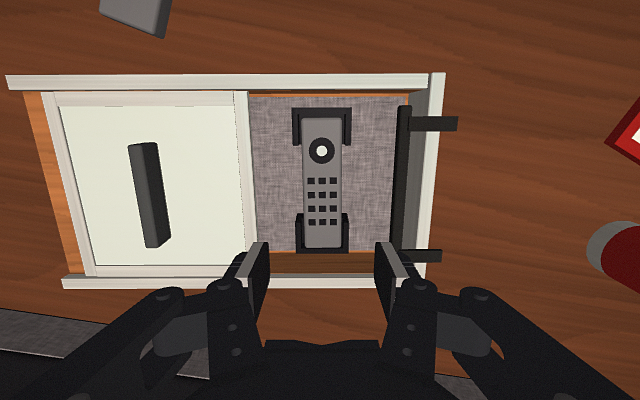

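The remote sits in both cups at (322,182), and its size is right for the seated height. The pull bar is at (150,195). Next I'll shut the fingers and go behind the bar.

```bash
python3 -c "
from h import *
go([.6514,-.125,.15],190.3);go([.6514,-.125,.089],190.3)"
```

```text
GO [-0.0056 -0.4615  0.1148] [ 0.0007 -0.0023  0.0001]
GO [-0.0058 -0.4615  0.2673] [ 0.0007 -0.0023  0.0001]
```

step_arm(
  motion="-0.001 -0.08 0 0 0 0 0;-0.002 -0.18 0 0 0 0 0;-0.004 -0.28 0 0 0 0 0;-0.005 -0.37 0 0 0 0 0;-0.006 -0.43 0.03 0 0 0 0;-0.006 -0.4615 0.1 0 0 0 0;-0.006 -0.4615 0.17 0 0 0 0;-0.006 -0.4615 0.22 0 0 0 0;-0.006 -0.4615 0.25 0 0 0 0;-0.006 -0.4615 0.26 0 0 0 0;-0.006 -0.4615 0.265 0 0 0 0;-0.006 -0.4615 0.265 0 0 0 0",
)

```text
time_s: 11.1
tool_pos: [0.6526, -0.1251, 0.0918]
ee_rot: [[-0.984, -0.179, 0.002], [-0.179, 0.984, -0.001], [-0.002, -0.001, -1.0]]
force: [-1.1, -0.2, 0.1]
width: 0.0
finger_force: 0.0
```

```bash
python3 b.py w5 pull:0.088
```

```text
11.1 [ 0.6526 -0.1251  0.0918] [-0.9838 -0.1791 -0.0015] [-1.065  -0.1761  0.1176]
```

View pics/w5.png

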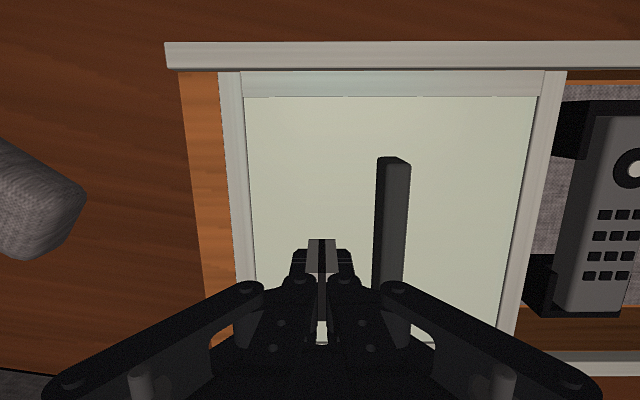

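Shut fingers at (320,250) are just behind the bar (col 375-410), over the glass. I'll lower 3 mm and push slowly to contact.

step_arm(
  motion="0 0 0.008 0 0 0 0;0 0 0.008 0 0 0 0;0 0.01 0.008 0 0 0 0;0 0.02 0.008 0 0 0 0;0 0.03 0.008 0 0 0 0;0 0.04 0.008 0 0 0 0;0 0.05 0.008 0 0 0 0;0 0.06 0.008 0 0 0 0;0 0.07 0.008 0 0 0 0;0 0.08 0.008 0 0 0 0",
)

```text
time_s: 12.25
tool_pos: [0.6462, -0.0935, 0.0876]
ee_rot: [[-0.984, -0.179, 0.0], [-0.179, 0.984, -0.0], [-0.0, -0.0, -1.0]]
force: [0.3, -3.8, 0.5]
width: 0.0
finger_force: 1.5
```

step_arm(
  motion="0 0.012 0 0 0 0 0;0 0.027 0 0 0 0 0;0 0.042 0 0 0 0 0;0 0.057 0 0 0 0 0;0 0.072 0 0 0 0 0;0 0.087 0 0 0 0 0;0 0.102 0 0 0 0 0;0 0.117 0 0 0 0 0;0 0.132 0 0 0 0 0;0 0.147 0 0 0 0 0;0 0.16 0 0 0 0 0;0 0.165 0 0 0 0 0",
)

```text
time_s: 13.45
tool_pos: [0.6342, -0.0279, 0.0874]
ee_rot: [[-0.984, -0.179, -0.0], [-0.179, 0.984, 0.0], [0.0, 0.0, -1.0]]
force: [-1.2, -3.0, -1.1]
width: 0.0
finger_force: 1.6
```

```bash
python3 b.py w6 panel:0.062 pull:0.088 frame:0
```

```text
13.45 [ 0.6342 -0.0279  0.0874] [-0.9838 -0.1794  0.0003] [-1.1798 -2.9925 -1.1008]
cut panel 0.88 [367. 174.] [613.7 -11.8 173.9 144.7 -79.7]
cut panel 0.19 [597. 238.] [619.2 122.5 199.4  60.   26.4]
mark panel 0.73 [362. 262.] [ 0.6415 -0.0028  0.062 ]
cut pull 0.71 [368. 174.] [605.9 -16.5 144.7 120.6 -79.7]
mark pull 0.63 [360. 260.] [ 0.6285 -0.0099  0.088 ]
cut frame 0.77 [601. 238.] [640.2 186.4 278.7  84.5  26.4]
cut frame 0.4 [371. 171.] [631.7  -1.1 242.1 201.5 -79.7]
mark frame 0.78 [557. 208.] [0.6008 0.1477 0.    ]
```

View pics/w6.png

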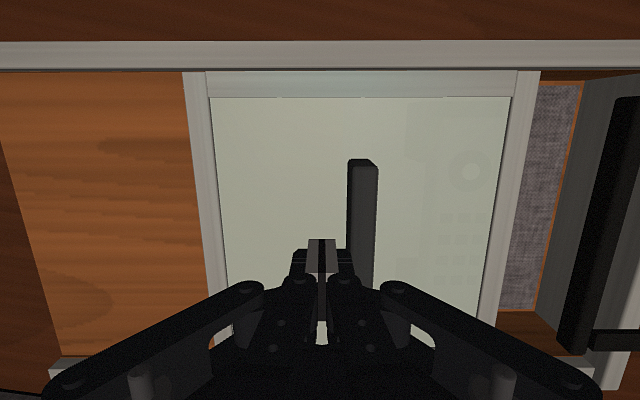

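The door clears the remote, which shows through the glass at (470,200). The gap to the strip is about 35-38 mm, from col 540 to 615. I'll advance 26 mm, then creep.

step_arm(
  motion="0 0.01 0 0 0 0 0;0 0.02 0 0 0 0 0;0 0.03 0 0 0 0 0;0 0.04 0 0 0 0 0;0 0.05 0 0 0 0 0;0 0.057 0 0 0 0 0;0 0.062 0 0 0 0 0;0 0.065 0 0 0 0 0",
)

```text
time_s: 14.6
tool_pos: [0.6297, -0.0028, 0.0875]
ee_rot: [[-0.984, -0.179, -0.0], [-0.179, 0.984, 0.0], [0.0, 0.0, -1.0]]
force: [0.7, -3.3, -1.5]
width: 0.003
finger_force: 1.5
```

step_arm(
  motion="0 0.002 0 0 0 0 0;0 0.004 0 0 0 0 0;0 0.006 0 0 0 0 0;0 0.008 0 0 0 0 0;0 0.01 0 0 0 0 0;0 0.012 0 0 0 0 0",
)

```text
time_s: 15.2
tool_pos: [0.6289, 0.0017, 0.0875]
ee_rot: [[-0.984, -0.179, -0.0], [-0.179, 0.984, 0.0], [0.0, 0.0, -1.0]]
force: [0.2, -2.8, -1.2]
width: 0.001
finger_force: 1.5
```

step_arm(
  motion="0 0.0015 0 0 0 0 0;0 0.003 0 0 0 0 0;0 0.0045 0 0 0 0 0",
)

```text
time_s: 15.5
tool_pos: [0.6286, 0.0035, 0.0875]
ee_rot: [[-0.984, -0.179, 0.0], [-0.179, 0.984, 0.0], [-0.0, -0.0, -1.0]]
force: [0.2, -3.0, 0.1]
width: 0.002
finger_force: 1.5
```

step_arm(
  motion="0 0.001 0 0 0 0 0;0 0.002 0 0 0 0 0;0 0.003 0 0 0 0 0",
)

```text
time_s: 15.8
tool_pos: [0.6283, 0.0047, 0.0875]
ee_rot: [[-0.984, -0.179, -0.0], [-0.179, 0.984, -0.0], [0.0, -0.0, -1.0]]
force: [-0.5, -3.1, -0.5]
width: 0.003
finger_force: 1.5
```

```bash
python3 b.py w7; python3 -c "
import cv2;i=cv2.imread('pics/w7.png');cv2.imwrite('pics/w7c.png',cv2.resize(i[60:320,400:640],None,fx=2,fy=2))"
```

```text
15.8 [0.6283 0.0047 0.0875] [-0.9839 -0.1789  0.    ] [-0.5404 -3.0983 -0.4955]
```

View pics/w7c.png

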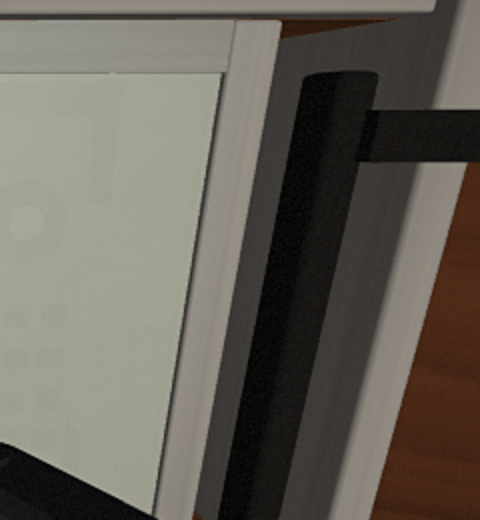

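The gap is still about 6 mm (crop cols 275 to 303), so I'll keep creeping.

step_arm(
  motion="0 0.0015 0 0 0 0 0;0 0.003 0 0 0 0 0;0 0.0045 0 0 0 0 0;0 0.006 0 0 0 0 0",
)

```text
time_s: 16.25
tool_pos: [0.6279, 0.0071, 0.0875]
ee_rot: [[-0.984, -0.179, -0.0], [-0.179, 0.984, -0.0], [0.0, 0.0, -1.0]]
force: [0.1, -3.1, -0.9]
width: -0.001
finger_force: 1.5
```

step_arm(
  motion="0 0.001 0 0 0 0 0;0 0.002 0 0 0 0 0;0 0.003 0 0 0 0 0",
)

```text
time_s: 16.55
tool_pos: [0.6277, 0.0082, 0.0875]
ee_rot: [[-0.984, -0.179, -0.0], [-0.179, 0.984, 0.0], [0.0, 0.0, -1.0]]
force: [0.3, -3.0, -0.5]
width: -0.002
finger_force: 1.5
```

step_arm(
  motion="0 0.001 0 0 0 0 0;0 0.002 0 0 0 0 0;0 0.003 0 0 0 0 0",
)

```text
time_s: 16.85
tool_pos: [0.6274, 0.0094, 0.0875]
ee_rot: [[-0.984, -0.179, -0.0], [-0.179, 0.984, -0.0], [0.0, 0.0, -1.0]]
force: [0.3, -2.8, -0.6]
width: -0.001
finger_force: 1.5
```

step_arm(
  motion="0 0.001 0 0 0 0 0;0 0.002 0 0 0 0 0;0 0.003 0 0 0 0 0",
)

```text
time_s: 17.15
tool_pos: [0.6273, 0.0106, 0.0875]
ee_rot: [[-0.984, -0.179, 0.0], [-0.179, 0.984, -0.0], [-0.0, -0.0, -1.0]]
force: [0.6, -2.6, -0.7]
width: -0.001
finger_force: 1.5
```

step_arm(
  motion="0 0.001 0 0 0 0 0;0 0.002 0 0 0 0 0;0 0.003 0 0 0 0 0",
)

```text
time_s: 17.45
tool_pos: [0.627, 0.0118, 0.0875]
ee_rot: [[-0.984, -0.179, -0.0], [-0.179, 0.984, -0.0], [0.0, 0.0, -1.0]]
force: [-0.2, -3.2, 0.1]
width: 0.0
finger_force: 1.5
```

step_arm(
  motion="0 0.001 0 0 0 0 0;0 0.002 0 0 0 0 0;0 0.003 0 0 0 0 0",
)

```text
time_s: 17.75
tool_pos: [0.6268, 0.0129, 0.0875]
ee_rot: [[-0.984, -0.179, -0.0], [-0.179, 0.984, -0.0], [0.0, 0.0, -1.0]]
force: [-0.0, -1.7, -0.6]
width: -0.002
finger_force: 1.5
```

step_arm(
  motion="0 0.001 0 0 0 0 0;0 0.002 0 0 0 0 0;0 0.003 0 0 0 0 0",
)

```text
time_s: 18.05
tool_pos: [0.6266, 0.0141, 0.0875]
ee_rot: [[-0.984, -0.179, -0.0], [-0.179, 0.984, -0.0], [0.0, -0.0, -1.0]]
force: [-0.2, -2.5, 0.2]
width: 0.002
finger_force: 1.5
```

step_arm(
  motion="0 0.001 0 0 0 0 0;0 0.002 0 0 0 0 0;0 0.003 0 0 0 0 0",
)

```text
time_s: 18.35
tool_pos: [0.6264, 0.0153, 0.0875]
ee_rot: [[-0.984, -0.179, -0.0], [-0.179, 0.984, -0.0], [0.0, -0.0, -1.0]]
force: [0.4, -3.8, -0.9]
width: 0.004
finger_force: 1.5
```

step_arm(
  motion="0 0.001 0 0 0 0 0;0 0.002 0 0 0 0 0;0 0.003 0 0 0 0 0",
)

```text
time_s: 18.65
tool_pos: [0.6262, 0.0164, 0.0875]
ee_rot: [[-0.984, -0.179, -0.0], [-0.179, 0.984, -0.0], [0.0, -0.0, -1.0]]
force: [-0.4, -3.7, -1.6]
width: -0.002
finger_force: 2.1
```

step_arm(
  motion="0 0.0005 0 0 0 0 0;0 0.001 0 0 0 0 0",
)

```text
time_s: 18.85
tool_pos: [0.6262, 0.0164, 0.0875]
ee_rot: [[-0.984, -0.179, 0.0], [-0.179, 0.984, -0.001], [0.0, -0.001, -1.0]]
force: [0.1, -5.3, -1.7]
width: -0.001
finger_force: 2.7
```

Contact: position has stalled and force is rising. I'll build up towards 10 N.

step_arm(
  motion="0 0.001 0 0 0 0 0;0 0.002 0 0 0 0 0",
)

```text
time_s: 19.05
tool_pos: [0.6262, 0.0166, 0.0876]
ee_rot: [[-0.984, -0.179, 0.0], [-0.179, 0.984, -0.002], [-0.0, -0.002, -1.0]]
force: [1.0, -8.2, -1.5]
width: 0.001
finger_force: 3.4
```

step_arm(
  motion="0 0.0012 0 0 0 0 0;0 0.0025 0 0 0 0 0;0 0.0025 0 0 0 0 0",
)

```text
time_s: 19.35
tool_pos: [0.6262, 0.0167, 0.0876]
ee_rot: [[-0.984, -0.179, 0.001], [-0.179, 0.984, -0.003], [-0.0, -0.003, -1.0]]
force: [0.9, -9.4, -2.5]
width: -0.004
finger_force: 4.2
```

step_arm(
  motion="0 0.002 0 0 0 0 0;0 0.002 0 0 0 0 0;0 0.002 0 0 0 0 0;0 0.002 0 0 0 0 0;0 0.002 0 0 0 0 0;0 0.002 0 0 0 0 0;0 0.002 0 0 0 0 0;0 0.002 0 0 0 0 0;0 0.002 0 0 0 0 0;0 0.002 0 0 0 0 0;0 0.002 0 0 0 0 0;0 0.002 0 0 0 0 0",
)

```text
time_s: 20.55
tool_pos: [0.6262, 0.0168, 0.0876]
ee_rot: [[-0.984, -0.179, 0.001], [-0.179, 0.984, -0.004], [-0.0, -0.004, -1.0]]
force: [1.1, -11.8, -3.0]
width: 0.001
finger_force: 5.1
```

Held at about 11.5 N for more than a second. Now I'll back off straight and rise.

step_arm(
  motion="0 -0.005 0 0 0 0 0;0 -0.012 0 0 0 0 0;0 -0.025 0 0 0 0 0;0 -0.035 0 0 0 0 0;0 -0.035 -0.03 0 0 0 0;0 -0.035 -0.1 0 0 0 0;0 -0.035 -0.2 0 0 0 0;0 -0.035 -0.3 0 0 0 0;0 -0.035 -0.4 0 0 0 0;0 -0.035 -0.4 0 0 0 0",
)

```text
time_s: 21.55
tool_pos: [0.6318, 0.0054, 0.2567]
ee_rot: [[-0.984, -0.179, 0.014], [-0.179, 0.984, -0.002], [-0.014, -0.005, -1.0]]
force: [-0.0, -0.1, 0.9]
width: -0.001
finger_force: 0.0
```

```bash
python3 b.py w8 panel:0.062 frame:0; python3 -c "
from h import *
i=env.grab_frame('top');w=cv2.imread('pics/w8.png')
a=cv2.resize(i[115:315,150:416],(520,391)) 
b=cv2.resize(w,(280,175)); c=np.zeros((591,800,3),np.uint8); c[:391,:520]=a; c[:175,520:]=b
d=cv2.resize(w[60:260,320:640],(320,200)); c[391:591,:320]=d
cv2.imwrite('pics/fin.png',c)"
```

```text
21.55 [0.6318 0.0054 0.2567] [-0.9837 -0.1793 -0.0136] [-0.0209 -0.0615  0.8884]
cut panel 0.92 [352. 163.] [620.5  34.9 175.2 174.9  10.4]
cut panel 0.72 [4. 2.] [ 521.2 -320.5   11.     6.6  -64.8]
mark panel 0.69 [434. 162.] [0.5925 0.1207 0.062 ]
cut frame 0.84 [450. 159.] [608.1 174.8 240.6  63.8  10.9]
mark frame 0.65 [436. 161.] [0.5968 0.1466 0.    ]
```

View pics/fin.png

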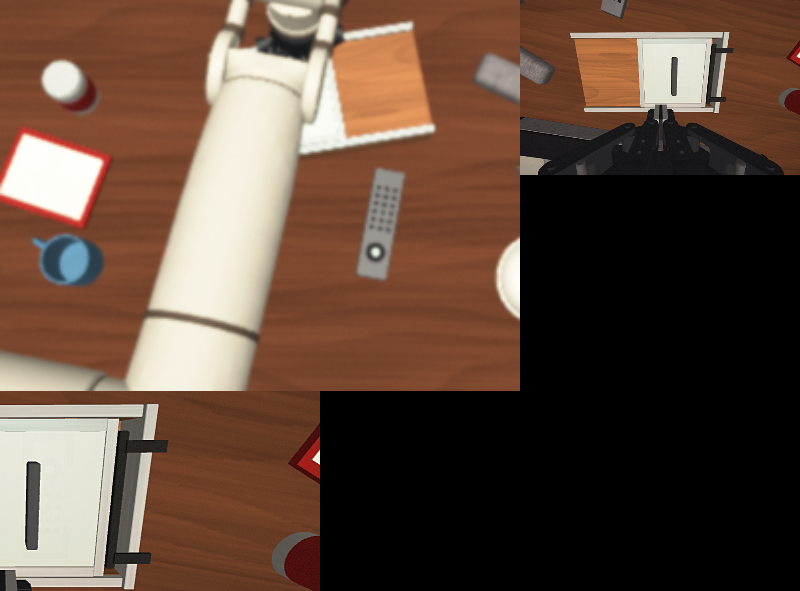

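The door edge meets the strip at (118,490), and the bystanders in view have not moved. Handing in.

```bash
python3 -c "
from rig import env
print(env.job_done())"
```

```text
the job is handed in; nothing more can be done
None
```

The small remote is docked keys up and released; the door was slid shut, pressed against the strip at about 10–12 N for just over a second, left touching it, and the job handed in at about 22 s.

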